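# Close the bead tin with its pour lid and take the cap off alone

### The job

The bead tin's lid set stands on the table: a blue-green cap with a wooden bar handle, and the brass pour lid hooked inside it. Take it by the bar, turn it so that the pouring lip faces the cut-out in the tin's neck, and lower it gently until the pour lid is fully seated with its lip in the cut-out and the cap has sunk right down. Then turn the cap about an eighth of a turn anticlockwise (seen from above) to unhook it, lift off the cap alone without disturbing the pour lid, and finish still holding the cap level in the air, at least 5 cm clear of the pour lid; don't knock the tin or the other things about.

Things in the scene. Friction and masses are not known exactly. Their poses are not given: they have to be found in the camera images.
- tin: bead tin, loose, about 0.8 kg, 70 mm high: blue-green body 100 mm wide up to 52 mm, cream band; above it a bare aluminium neck, 80 mm outside, 72 mm inside, rim at 70 mm. One cut-out in the neck, 10 mm deep, 16 mm wide (bevelled wider at the top), in the tin's -x direction, with a white dot on the shoulder below it. Beads fill it to 50 mm. Origin: centre of the underside, z up.
- tin_mouth (a point): centre of the tin's mouth at rim height, 70 mm above its underside; axes as the tin's
- tin_notch (a point): middle of the cut-out, at rim height, 40 mm from the tin's axis in its -x direction
- pour_lid: brass inner lid, loose, about 70 g; origin: centre of its underside, z up. Lowest 10 mm: a plug 69 mm wide, lower edge bevelled; above it a flange 80 mm wide, 3 mm thick, that rests on the tin's rim (origin then 60 mm above the tin's underside). No handle: it is carried hanging by three tabs (radius 47 mm, at 40, 150, 260 degrees anticlockwise from the lip) on the cap's lugs.
- lip (a point): point in the pour lid's one pouring lip, 40 mm from its axis in its -x direction, 10 mm above its origin; seated it coincides with tin_notch. The lip is a chute 11 mm wide (8 mm at its lower edge), 4 to 13 mm above the origin, that sticks out past the cap's edge to 60 mm from the axis; in the cut-out it has 2 mm to spare at each side.
- pour_lid_seat (a point): centre of the underside of the pour lid's flange, 10 mm above its origin; seated it coincides with tin_mouth
- cap: blue-green outer cap, loose, about 120 g, 102 mm wide; origin: centre of its lower edge, z up; top face at 14 mm. A wooden bar handle stands on it along its x axis: 46 mm long, 16 mm thick (along y), from 14 to 42 mm high. Hooked, the bar is in line with the lip (cap's x along the pour lid's, within 2 degrees), with a brass pin at the lip's end.
- cap_hooks (a point): on the cap's axis, 3 mm above its lower edge: floor of the pockets in its three lugs. Resting on the pour lid (as at the start, and as it must on the tin) the cap's origin is 2 mm above the pour lid's; lifted it rises 5 mm before the tabs sit in the pockets and the pour lid follows. It can be turned only when sunk by these 5 mm: anticlockwise only, free beyond 22 degrees, stop at 60, no spring.
- cap_bar (a point): on the cap's axis inside the bar handle, 34 mm above the cap's lower edge: 20 mm above its top face, 8 mm below the bar's top; axes as the cap's. Grip across the 16 mm (along y), fingertips just above the top face.
- spool_blue: spool of blue elastic thread standing at the back, 51 mm in diameter, 60 mm high, loose; origin under its centre. A bystander.
- glass_dish: small eight-sided glass dish at the back, 67 mm wide, 18 mm high, loose; origin under its centre. A bystander.
- cream_jar: low white jar at the back, 50 mm wide, 24 mm high at most, loose; origin under its centre. A bystander.
- bracelet: bracelet of stone beads lying in front, 68 mm across, 10 mm high, loose; origin under its centre. A bystander.
There are look-alikes about, which are no part of the job. Leave any pink look-alike of the cap alone.

How it is judged (in metres and radians):
On the way, in this order (a step that is already met when the one before it is completed fails the run):
1. the lid set is lifted off the table, the pour lid hanging in the cap (height (world z) of pour_lid above 0.025 m and distance between pour_lid and cap below 0.012 m), for 0.2 s.
2. the pour lid is fully seated in the tin with its lip in the cut-out and the cap has sunk down onto it (horizontal distance between pour_lid_seat and tin_mouth below 0.004 m and z of pour_lid_seat in the frame of tin_mouth below 0.0025 m and distance between lip and tin_notch below 0.006 m and z of cap in the frame of pour_lid below 0.0045 m), for 0.1 s.
3. the cap is turned free of the pour lid, which stays seated (angle between the x axis of cap and the x axis of pour_lid, either way round above 0.37 rad and distance between pour_lid_seat and tin_mouth below 0.005 m and distance between lip and tin_notch below 0.006 m), for 0.1 s.
At the end, for the whole second after the job is handed in: Pour lid seated in the tin and at rest (flange within 2.5 mm of rim height, centred within 4 mm, lip within 6 mm of the cut-out's middle), tin upright; cap held still by the fingers, level within 17 degrees, at least 48 mm above the pour lid, touching neither lid nor tin (horizontal distance between pour_lid_seat and tin_mouth below 0.004 m and z of pour_lid_seat in the frame of tin_mouth between -0.0025 and 0.0025 m and distance between lip and tin_notch below 0.006 m and angle between the z axis of pour_lid and the z axis of tin, either way round below 0.05 rad and linear speed of pour_lid below 0.02 m/s and angle between tin's own z axis and vertical below 0.05 rad and z of cap in the frame of pour_lid above 0.048 m and angle between cap's own z axis and vertical below 0.3 rad and linear speed of cap below 0.03 m/s and contact force between the fingers and cap above 1 N and contact force between cap and pour_lid below 0.05 N and contact force between cap and tin below 0.05 N); the arm keeps its last pose, push and grip.
It fails at once if the tin is pushed more than 30 mm or tipped (distance of tin from where it was at the start of the episode above 0.03 m or angle between tin's own z axis and vertical above 0.2 rad).
It fails at once if the pour lid is lifted or cocked in the tin by the unhooked cap (angle between the x axis of cap and the x axis of pour_lid, either way round above 0.37 rad and distance between pour_lid_seat and tin_mouth above 0.008 m and horizontal distance between pour_lid_seat and tin_mouth below 0.06 m).
It fails at once if the pour lid drops or is slammed onto the tin (horizontal distance between pour_lid_seat and tin_mouth below 0.02 m and z of pour_lid_seat in the frame of tin_mouth below 0.02 m and linear speed of pour_lid above 0.45 m/s).
It fails at once if the pour lid is tipped steeply (angle between pour_lid's own z axis and vertical above 0.5 rad).
It fails at once if a bystander is knocked away (distance of any of spool_blue, glass_dish, cream_jar, bracelet from where it was at the start of the episode above 0.02 m).
It also fails if it takes over 48 s, if anything falls off the work surface, if the arm or the gripper's body presses on something with over 40 N, if the wrist force passes 120 N, or if a joint passes its speed limit or range.

### The arm

A 6-joint arm with a two-finger parallel gripper is mounted at the origin on the work surface; the furniture and walls round the work are solid. World frame = base frame: x ahead of the robot, y to its left, z up, the work surface at z = 0. Lengths are in mm, angles in degrees, forces in N, time in s.
With the tool pointing down it reaches from about 350 to 925 mm from the base axis. Payload 6.4 kg.
Tool frame: the origin (TCP) lies midway between the tips of the shut fingers; the grasp point (between the pads) lies 19 mm behind it; x points along the fingers, z is the direction in which the jaws open and shut, and the axes are right-handed (so a half turn about x gives the same grasp; the last joint's range is limited). The gripper opens to 85 mm and grips with 20 to 120 N. Pads are 22 mm wide; open, the fingers measure 114 mm over their backs; the gripper's body (76 mm by 85 mm) begins 54 mm behind the grasp point. The pads swing forward as they close: fully open they stand 13 mm farther back than shut.
Start: joints at [-75.923, 14.043, 89.255, -0, 76.702, -9.975], TCP at [264.931, -593.57, 231.29] pointing down, gripper open.
Joint ranges: [-179.41, 179.41], [-58.25, 129.5], [7.25, 145.43], [-54.29, 234.29], [11.92, 165.04], [-157.13, 157.13]. Speed limits (degrees/s): [147.25, 147.25, 180, 180, 180, 180].

### API

Orientations are given as [roll, pitch, yaw] about the fixed x, y, z axes, in that order (R = Rz(yaw) Ry(pitch) Rx(roll)).
In Python, from station import sensors, vision, job gives the robot as it stands. The module is installed in compiled form; this text tells all that it offers.
- The arm moves only by the tool carry_out, never from a script. Its argument "rows" is a list of rows, each an object of numbers: "dx", "dy", "dz": the shift along the tool's x, y, z in mm; "wx", "wy", "wz": the turn, a rotation vector about the tool's x, y, z in degrees; "fingers": the finger opening in mm, from 0 to 85.4. A call has 1 to 8 rows; each row shifts and turns the commanded pose from where the row before left it, along the tool's axes as they then stand; what a row does not reach is not made up. A row lasts 1/10 s, in which the tool goes at most 50 mm and 8.59 degrees, less where a joint would pass 70% of its speed; a pose out of reach is approached as far as the arm can. A call is refused whole if a number of a shift passes 50 or a number of a turn 8.59, either way. A call with a gripper value outside its range is refused whole. The fingers move at their own pace and stop on an object; "newtons" is the grip in N (left out, the last holds). Time passes only in rows, so rows that do not move let the fingers close. It gives the time, the measured TCP pose, the force and the opening at its end, in the units of the state.
- sensors.state(): the state, without advancing time (a new reading comes with each control period).
- vision.grab_frame(name): name is "side" or "top"; returns (picture, depth): 384x512x3 uint8, red, green, blue; 384x512 float32, mm along the optical axis (not along the pixel's ray), 0 where there is no reading.
- vision.get_calibration(name): a dict with "fov_y" (degrees; the focal length in pixels is half the picture's height over the tangent of half this angle, whatever the lens; pixels are square), "cx", "cy" (the principal point, pixels), "world_from_camera" (4x4, takes a point from camera to world coordinates). Camera axes: x right, y down, z forward; pixel columns grow to the right and rows downward; lengths in mm; the calibration is good to about 2 mm. A picture is of the moment at which its call begins. get_calibration takes no time and is no camera call.
- job.close_job(): hands the job in, once; it reports no verdict.
The state is a dict: "time_s": time; "joint_positions": joint angles; "qd": joint speeds; "joint_efforts": joint torques, N m; "eef_pos": TCP position; "tcp_rot": TCP orientation; "contact_force": force on the tool from outside, world axes, zero at the start; "ft_torque": the same for the moment, N m; "gripper_width": finger opening in mm.
Only numpy, scipy, OpenCV 4.12 (cv2) and the standard library are available. Lean on these libraries where they do the work, as an engineer would, in place of code of your own. Each camera call takes 0.05 s, during which the arm holds its last target.

## Working session

There is one attempt and no reset: what is moved stays moved. The work goes in short steps, Python scripts to look and compute and a tool call to move; the robot and the scene stay as the last step left them, time stands still between calls to the robot, and variables do not carry over. Pictures are saved under pics/ and viewed, and the job is handed in when it is done.

Besides the shell and the picture viewer there is one more tool, called after "Call:" as name(argument=value, ...), one argument or row to a line, values as JSON. carry_out: Moves the arm, as the interface text tells. Its arguments: {"type":"object","properties":{"rows":{"type":"array"},"newtons":{"type":"number"}},"required":["rows"]}

```bash
mkdir -p pics; cat > h.py <<'E'
import numpy as np, cv2
from station import sensors, vision, job
def cal(n):
    c=vision.get_calibration(n); f=192/np.tan(np.radians(c['fov_y'])/2)
    return f,c['cx'],c['cy'],np.array(c['world_from_camera'])
def world(n,d):
    f,cx,cy,T=cal(n); v,u=np.mgrid[0:384,0:512]
    P=np.stack([(u-cx)/f*d,(v-cy)/f*d,d],-1)
    return P@T[:3,:3].T+T[:3,3]
def ray(n,u,v,z):
    f,cx,cy,T=cal(n); r=T[:3,:3]@np.array([(u-cx)/f,(v-cy)/f,1]); o=T[:3,3]
    return o+r*(z-o[2])/r[2]
def grab(n,tag):
    p,d=vision.grab_frame(n)
    np.savez(f'{tag}_{n}.npz',p=p,d=d)
    cv2.imwrite(f'pics/{tag}_{n}.png',p[:,:,::-1])
    return p,d
E
python3 - <<'E'
from h import *
for n in('top','side'):
    grab(n,'a'); print(n,cal(n))
print(sensors.state())
E
```

```text
top (np.float64(473.98277524788847), 256.05687853813134, 184.3940993865388, array([[ 3.16539079e-03, -9.91084509e-01,  1.33197130e-01,
         3.70499885e+02],
       [-9.99654941e-01,  3.37220360e-04,  2.62656743e-02,
        -1.27162454e+02],
       [-2.60764197e-02, -1.33234310e-01, -9.90741459e-01,
         1.00924592e+03],
       [ 0.00000000e+00,  0.00000000e+00,  0.00000000e+00,
         1.00000000e+00]]))
side (np.float64(426.8684115626846), 261.3949989480847, 187.85050654340588, array([[-9.99176268e-01,  1.01452150e-02, -3.92919735e-02,
         5.26032543e+02],
       [ 3.96483112e-02,  4.50407822e-01, -8.91942153e-01,
         7.19866995e+02],
       [ 8.64846732e-03, -8.92765293e-01, -4.50439048e-01,
         4.83230460e+02],
       [ 0.00000000e+00,  0.00000000e+00,  0.00000000e+00,
         1.00000000e+00]]))
{'time_s': 0.1, 'joint_positions': array([-7.59235279e+01,  1.40799607e+01,  8.93177402e+01, -8.67489618e-04,
        7.67017209e+01, -9.97239296e+00]), 'qd': array([ 0.01665744, -0.02064267, -0.17145886,  0.00417265, -0.02289294,
        0.04232035]), 'joint_efforts': array([ 2.55885800e-05, -4.30672324e+01, -3.27128756e+01, -1.69344021e-04,
        2.83867666e-03,  1.23369526e-05]), 'eef_pos': array([ 264.7929615 , -593.07392189,  230.29401572]), 'tcp_rot': array([170.51391577,  89.90057463, 104.56298113]), 'contact_force': array([ 0.53678099, -0.52468904, -0.24072556]), 'ft_torque': array([ 0.01675561, -0.06244566,  0.01214474]), 'gripper_width': 85.38987860740336}
```

View pics/a_top.png

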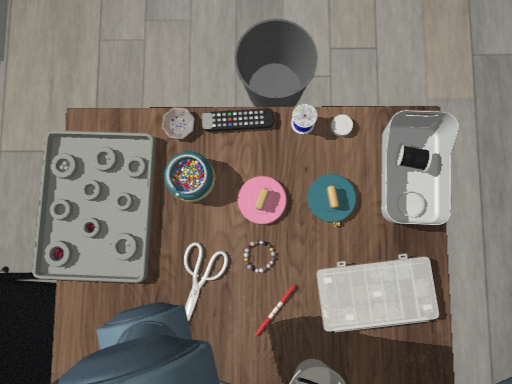

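View pics/a_side.png

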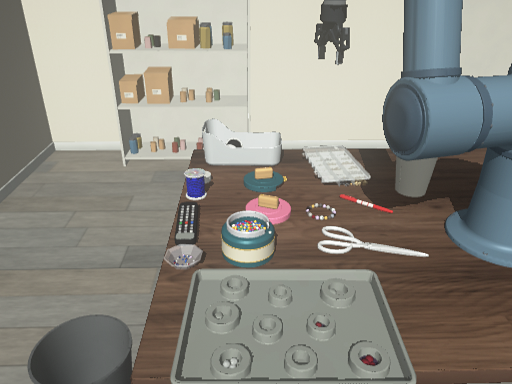

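The top view shows the tin at about (190,176), the cap at about (332,198) with its lip near (337,224), and the pink look-alike at (262,200). Next I'll zoom in and measure.

```bash
python3 - <<'E'
from h import *
a=np.load('a_top.npz'); s=np.load('a_side.npz')
t=a['p'][140:212,155:227]; c=a['p'][165:237,295:367]
im=np.hstack([cv2.resize(x,(396,396),interpolation=cv2.INTER_CUBIC) for x in(t,c)])
cv2.imwrite('pics/z1.png',im[:,:,::-1])
x=s['p'][205:270,215:281]; y=s['p'][160:200,235:300]
im=np.hstack([cv2.resize(x,(396,390),interpolation=cv2.INTER_CUBIC),cv2.resize(y,(396,390*40*66//65//66),interpolation=cv2.INTER_CUBIC) if 0 else cv2.copyMakeBorder(cv2.resize(y,(390,240)),0,150,0,0,0)])
cv2.imwrite('pics/z2.png',im[:,:,::-1])
# depth-based measures
W=world('top',a['d'])
def fit(m):
    (x,y),r=cv2.minEnclosingCircle(W[m][:,:2].astype(np.float32)); return x,y,r,m.sum()
hsv=cv2.cvtColor(a['p'],cv2.COLOR_RGB2HSV)
print(W[176,190],W[198,332],W[198,326],W[240,300])
for lo,hi,roi in((60,76,(140,215,155,227)),(10,24,(165,237,295,367)),(30,46,(165,237,295,367)),(46,58,(140,215,155,227))):
    m=(W[...,2]>lo)&(W[...,2]<hi)&(a['d']>0); k=np.zeros_like(m); k[roi[0]:roi[1],roi[2]:roi[3]]=1; m&=k
    print(lo,hi,fit(m),np.median(W[m],0),np.percentile(W[m],[2,98],axis=0))
E
```

```text
[516.99940175  34.21956204  49.44832298] [ 472.52851491 -256.95130228   41.11392995] [ 475.08897811 -247.68001217   16.76831517] [ 387.72105866 -193.53921375    0.4014876 ]
60 76 (517.567626953125, 36.2676887512207, 44.010032653808594, np.int64(291)) [520.97158522  36.46803138  68.14667438] [[479.56070897  -1.69295111  60.27584837]
 [557.23639154  75.62263366  72.14883175]]
10 24 (471.80023193359375, -260.0581359863281, 55.343772888183594, np.int64(1665)) [ 475.13761952 -258.11842155   15.65377304] [[ 429.14585741 -305.99149238   11.62062572]
 [ 521.97538676 -214.20518324   19.56608037]]
30 46 (475.70404052734375, -259.1228942871094, 22.220232009887695, np.int64(170)) [ 476.2516141  -258.76994261   42.27973051] [[ 454.39049375 -268.87448054   34.10460661]
 [ 496.94548768 -249.80970802   44.89386088]]
46 58 (518.8781127929688, 37.16532516479492, 50.39864730834961, np.int64(1387)) [517.17863387  36.15896224  51.83461406] [[473.01562302  -8.27999051  46.61859174]
 [563.48853307  82.09425971  57.54607375]]
```

View pics/z1.png

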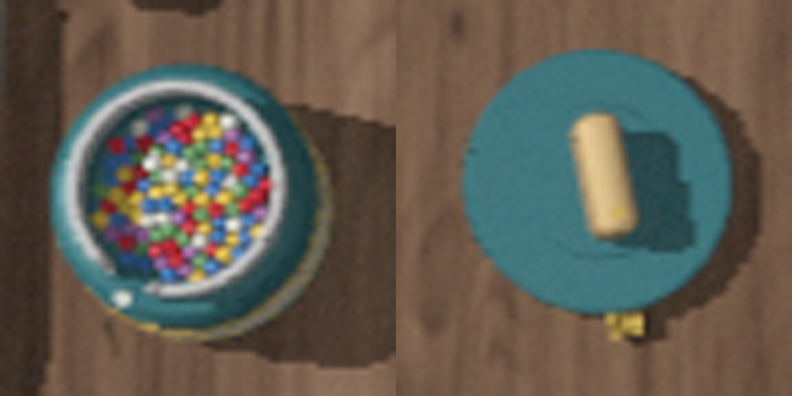

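View pics/z2.png

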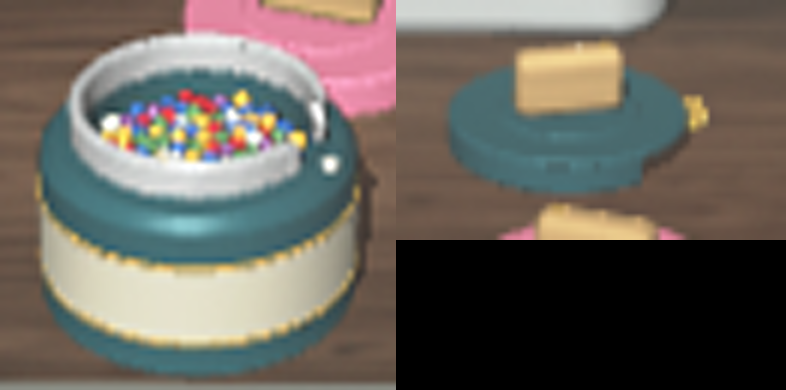

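```bash
cat > m.py <<'E'
from h import *
from scipy.optimize import least_squares
def sub(n,mask,z):
    cs,_=cv2.findContours(mask.astype(np.uint8)*255,cv2.RETR_EXTERNAL,cv2.CHAIN_APPROX_NONE)
    c=max(cs,key=cv2.contourArea)[:,0]; return np.array([ray(n,u,v,z)[:2] for u,v in c]),c
def circ(P,r=None):
    f=(lambda q:np.hypot(*(P-q[:2]).T)-q[2]) if r is None else (lambda q:np.hypot(*(P-q[:2]).T)-r)
    q0=list(P.mean(0))+([40] if r is None else [])
    s=least_squares(f,q0,loss='soft_l1'); return s.x,np.sqrt(np.mean(s.fun**2))
def roi(m,b):
    k=np.zeros_like(m);k[b[2]:b[3],b[0]:b[1]]=m[b[2]:b[3],b[0]:b[1]];return k
E
python3 - <<'E'
from m import *
a=np.load('a_top.npz'); s=np.load('a_side.npz')
for n,A,tb,cb in(('top',a,(155,227,140,212),(295,367,165,237)),('side',s,(215,281,205,270),(235,300,155,195))):
    hsv=cv2.cvtColor(A['p'],cv2.COLOR_RGB2HSV).astype(int); H,S,V=[hsv[...,i] for i in range(3)]
    teal=(H>80)&(H<105)&(S>90)
    W=world(n,A['d'])
    # cap top
    m=roi(teal&(abs(W[...,2]-16)<6),cb); m2=cv2.morphologyEx(m.astype(np.uint8),cv2.MORPH_CLOSE,np.ones((15,15)))
    P,c=sub(n,m2,16); print(n,'cap',circ(P))
    # bar
    b=roi((H>8)&(H<25)&(S>60)&(W[...,2]>38)&(W[...,2]<50),cb); P,c=sub(n,b,44)
    r=cv2.minAreaRect(P.astype(np.float32)); print('bar',r)
    # wooden pts PCA
    pts=np.array([ray(n,u,v,44)[:2] for v,u in zip(*np.nonzero(b))]); U=np.linalg.svd(pts-pts.mean(0))[2][0]
    print('bar pca',pts.mean(0),np.degrees(np.arctan2(U[1],U[0])))
    # lip brass
    l=roi((H>15)&(H<35)&(S>110)&(V>110)&~cv2.dilate(b.astype(np.uint8),np.ones((7,7))).astype(bool)&(W[...,2]<35),cb)
    v,u=np.nonzero(l); print('lip',len(u),u.mean(),v.mean(),ray(n,u.mean(),v.mean(),13),W[l].mean(0))
    # neck
    k=roi((S<45)&(V>110),tb)&(W[...,2]>60)
    v,u=np.nonzero(k); pts=np.array([ray(n,x,y,70)[:2] for x,y in zip(u,v)]); q,e=circ(pts); print('neck',q,e,len(u))
    # dot
    dm=roi((S<40)&(V>200),tb)&(W[...,2]<60); v,u=np.nonzero(dm); print('dot',list(zip(u,v))[:12])
    if len(u): p=ray(n,u.mean(),v.mean(),52); print(p,'ang to dot',np.degrees(np.arctan2(p[1]-q[1],p[0]-q[0])))
E
```

```text
top cap (array([ 476.36241194, -259.12239919,   49.28646923]), np.float64(0.5943651787626774))
bar ((475.42889404296875, -258.9974365234375), (44.36418151855469, 15.128520965576172), 9.559103965759277)
bar pca [ 475.51964122 -259.17659319] -170.2972535894812
lip 31 335.80645161290323 223.74193548387098 [ 421.44590791 -267.66255943   13.        ] [ 421.79099822 -268.60751406    6.2379389 ]
neck [518.50254765  37.49286877  37.98124457] 1.2093111717283465 204
dot [(np.int64(196), np.int64(161)), (np.int64(195), np.int64(162)), (np.int64(196), np.int64(162)), (np.int64(181), np.int64(169)), (np.int64(182), np.int64(169)), (np.int64(182), np.int64(170)), (np.int64(187), np.int64(170)), (np.int64(188), np.int64(170)), (np.int64(185), np.int64(171)), (np.int64(185), np.int64(172)), (np.int64(181), np.int64(179)), (np.int64(183), np.int64(179))]
[518.69100927  40.99204068  52.        ] ang to dot 86.91708974139439
side cap (array([ 482.48683263, -245.83584672,   41.31068362]), np.float64(12.52014425118036))
bar ((478.2696533203125, -251.60903930664062), (30.299224853515625, 42.94135665893555), 88.84164428710938)
bar pca [ 479.6750082  -244.11750003] 84.90382421437452
lip 15 284.46666666666664 178.06666666666666 [ 423.63660336 -265.59469295   13.        ] [ 423.38250652 -268.07510854   11.81975088]
neck [521.3082631   45.60689751  38.10200672] 6.575583368047403 504
dot [(np.int64(254), np.int64(216)), (np.int64(258), np.int64(217)), (np.int64(253), np.int64(223)), (np.int64(233), np.int64(224)), (np.int64(234), np.int64(224)), (np.int64(244), np.int64(224)), (np.int64(245), np.int64(224)), (np.int64(253), np.int64(224)), (np.int64(254), np.int64(224)), (np.int64(232), np.int64(225)), (np.int64(233), np.int64(225)), (np.int64(234), np.int64(225))]
[526.19547743 112.57488824  52.        ] ang to dot 85.82604724687397
```

```bash
python3 - <<'E'
from m import *
a=np.load('a_top.npz'); s=np.load('a_side.npz')
def blob(A,n,u0,v0,r,z):
    g=A['p'][v0-r:v0+r+1,u0-r:u0+r+1].astype(float).min(-1); w=np.clip(g-np.percentile(g,70),0,None)
    v,u=np.mgrid[v0-r:v0+r+1,u0-r:u0+r+1]; return ray(n,(u*w).sum()/w.sum(),(v*w).sum()/w.sum(),z), world(n,A['d'])[v0,u0]
for z in(52,54): 
  p,w=blob(a,'top',177,194,2,z); print(p,w,np.degrees(np.arctan2(p[1]-37.5,p[0]-518.5)),np.hypot(p[1]-37.5,p[0]-518.5))
p,w=blob(s,'side',269,232,2,52); print(p,w)
# side: neck rim outer fit from depth points
W=world('side',s['d']); m=roi((W[...,2]>66)&(W[...,2]<74),(215,281,205,270)); print(circ(W[m][:,:2]),m.sum())
W=world('top',a['d']); m=roi((W[...,2]>66)&(W[...,2]<74),(155,227,140,212)); print(circ(W[m][:,:2]),m.sum())
# gap angle: neck profile by angle in top view
q=np.array([518.5,37.5]); f,cx,cy,T=cal('top'); g=cv2.GaussianBlur(a['p'],(0,0),.5)
for t in range(190,256,3):
    P=np.array([*(q+38*np.array([np.cos(np.radians(t)),np.sin(np.radians(t))])),70]); c=T[:3,:3].T@(P-T[:3,3]); u,v=c[0]/c[2]*f+cx,c[1]/c[2]*f+cy
    print(t,cv2.getRectSubPix(g,(1,1),(float(u),float(v)))[0,0], end=' ')
E
```

```text
[479.80087721  59.88694428  52.        ] [478.60663187  58.17049624  59.4837633 ] 149.951171271654 44.70791181259813
[479.57251167  59.49613687  54.        ] [478.60663187  58.17049624  59.4837633 ] 150.5312021569501 44.71218385268163
[480.50110341  48.43032546  52.        ] [482.24535597  59.93826445  59.27952124]
(array([521.06084609,  39.7984367 ,  38.05985905]), np.float64(1.3147293810098881)) 310
(array([518.52520704,  37.10266266,  37.93945495]), np.float64(1.246550118455237)) 215
190 [172 174 172] 193 [174 175 172] 196 [168 167 164] 199 [163 164 162] 202 [167 168 167] 205 [164 166 165] 208 [165 167 166] 211 [158 159 158] 214 [164 165 165] 217 [163 165 164] 220 [161 162 161] 223 [156 158 157] 226 [154 156 155] 229 [156 158 157] 232 [158 159 159] 235 [159 159 159] 238 [150 149 146] 241 [140 139 136] 244 [156 154 151] 247 [157 158 154] 250 [159 159 158] 253 [159 159 160]
```

```bash
python3 - <<'E'
from m import *
a=np.load('a_top.npz'); s=np.load('a_side.npz')
for n,A,q in(('top',a,(518.5,37.2)),('side',s,(521,39.8))):
  f,cx,cy,T=cal(n); g=A['p']; 
  for z in (70,66):
    print(n,z)
    for t in range(122,184,3):
      P=np.array([*(np.array(q)+38*np.array([np.cos(np.radians(t)),np.sin(np.radians(t))])),z]); c=T[:3,:3].T@(P-T[:3,3]); u,v=c[0]/c[2]*f+cx,c[1]/c[2]*f+cy
      print(t,cv2.getRectSubPix(g,(1,1),(float(u),float(v)))[0,0], end=' ')
    print()
E
```

```text
top 70
122 [174 176 176] 125 [177 178 177] 128 [176 177 177] 131 [162 163 162] 134 [135 135 134] 137 [114 118 118] 140 [102 108 109] 143 [ 93 108 109] 146 [42 78 80] 149 [42 76 80] 152 [46 88 92] 155 [ 54 104 109] 158 [ 57 109 117] 161 [ 70 115 120] 164 [123 144 146] 167 [157 162 162] 170 [143 143 142] 173 [166 166 165] 176 [181 181 181] 179 [178 179 178] 182 [178 178 179] 
top 66
122 [171 172 170] 125 [167 168 167] 128 [165 166 165] 131 [141 142 142] 134 [124 125 124] 137 [107 110 111] 140 [100 108 109] 143 [68 93 95] 146 [41 78 81] 149 [42 77 81] 152 [ 51  97 102] 155 [ 57 111 118] 158 [ 57 109 116] 161 [ 94 129 132] 164 [148 160 161] 167 [142 146 146] 170 [146 147 146] 173 [167 167 166] 176 [172 172 172] 179 [169 169 169] 182 [165 165 165] 
side 70
122 [199 199 199] 125 [198 201 198] 128 [206 206 206] 131 [198 200 199] 134 [192 194 195] 137 [192 189 173] 140 [232 217 143] 143 [250 217 101] 146 [207 174  83] 149 [109 108  87] 152 [79 92 96] 155 [108 114 115] 158 [146 145 143] 161 [185 185 183] 164 [224 224 223] 167 [237 238 237] 170 [227 227 227] 173 [194 195 195] 176 [167 169 168] 179 [171 171 171] 182 [178 179 178] 
side 66
122 [183 185 183] 125 [179 181 179] 128 [175 177 176] 131 [174 175 174] 134 [175 176 176] 137 [177 178 178] 140 [162 162 164] 143 [131 132 125] 146 [134 124  87] 149 [106 114  91] 152 [70 92 96] 155 [103 116 119] 158 [152 153 153] 161 [161 159 158] 164 [165 165 164] 167 [191 192 190] 170 [220 222 220] 173 [235 236 235] 176 [233 235 234] 179 [220 220 220] 182 [210 211 210]
```

```bash
cat > g.py <<'E'
from m import *
from scipy.spatial.transform import Rotation as R
def st():
    s=sensors.state(); M=R.from_euler('xyz',s['tcp_rot'],degrees=True).as_matrix(); return s,M
def plan(p,yawz,mod=True):
    """p target TCP, yawz world angle of tool z (mod 180). prints rotvec and translation in tool axes"""
    s,M=st(); cands=[]
    for k in ((0,180) if mod else (0,)):
        t=np.radians(yawz+k); z=np.array([np.cos(t),np.sin(t),0]); x=np.array([0,0,-1.]); y=np.cross(z,x)
        N=np.stack([x,y,z],1); cands.append((np.linalg.norm(R.from_matrix(M.T@N).as_rotvec()),N))
    N=min(cands,key=lambda c:c[0])[1]
    d=np.array(p)-s['eef_pos']
    print('t',s['time_s'],'pos',s['eef_pos'].round(2),'zang',np.degrees(np.arctan2(M[1,2],M[0,2])).round(2),'xdown',M[:,0].round(4),'F',s['contact_force'].round(2),'w',round(s['gripper_width'],2))
    print('rotvec(deg) in tool',R.from_matrix(M.T@N).as_rotvec(degrees=True).round(2),'shift in current axes',(M.T@d).round(2),'shift in final axes',(N.T@d).round(2))
E
python3 - <<'E'
from g import *
plan((477,-258,150),99.4)
E
```

```text
t 0.1 pos [ 264.79 -593.07  230.29] zang -65.95 xdown [-4.0e-04  1.7e-03 -1.0e+00] F [ 0.54 -0.52 -0.24] w 85.39
rotvec(deg) in tool [14.65 -0.1  -0.  ] shift in current axes [  80.76  330.31 -219.37] shift in final axes [  80.29  264.08 -295.92]
```

Call:
carry_out(
  rows=[
    {"wx": 7.3},
    {"wx": 7.3},
    {"dy": 29, "dz": -33},
    {"dy": 29, "dz": -33},
    {"dy": 29, "dz": -33},
    {"dy": 29, "dz": -33},
    {"dy": 29, "dz": -33},
    {"dy": 29, "dz": -33},
  ],
  newtons=60,
)

```text
validation failed for argument at $.ro...
```

Call:
carry_out(
  rows=[
    {"dy": 29, "dz": -33},
    {"dy": 29, "dz": -33},
    {"dy": 29, "dz": -33},
    {"dx": 30},
    {"dx": 30, "fingers": 60},
    {"fingers": 60},
    {"fingers": 60},
  ],
)

```text
validation failed for argument at $.ro...
```

```bash
python3 - <<'E'
from g import *
plan((477,-258,60),99.4)
p,d=grab('top','b'); grab('side','b')
E
```

```text
t 0.1 pos [ 264.79 -593.07  230.29] zang -65.95 xdown [-4.0e-04  1.7e-03 -1.0e+00] F [ 0.54 -0.52 -0.24] w 85.39
rotvec(deg) in tool [14.65 -0.1  -0.  ] shift in current axes [ 170.76  330.29 -219.22] shift in final axes [ 170.29  264.08 -295.92]
```

View pics/b_side.png

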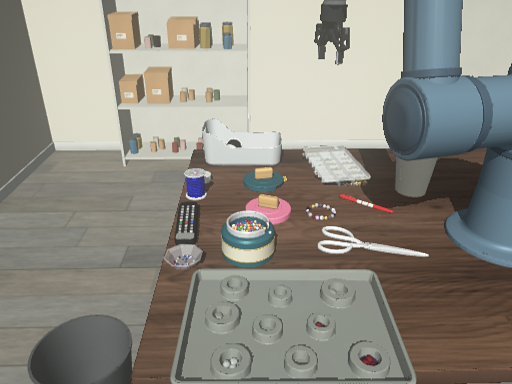

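View pics/b_top.png

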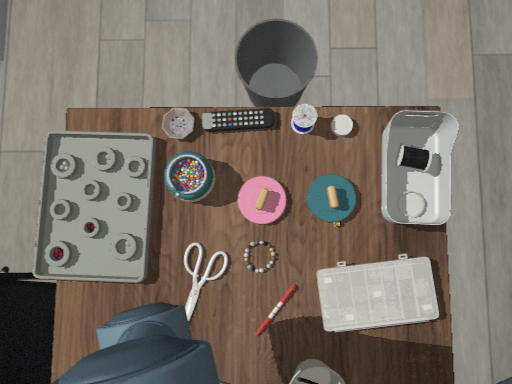

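The move calls were refused and nothing moved, so rows may need every key. I'll try full rows.

Call:
carry_out(
  rows=[
    {"dx": 0, "dy": 0, "dz": 0, "wx": 7.3, "wy": 0, "wz": 0, "fingers": 85},
    {"dx": 0, "dy": 0, "dz": 0, "wx": 7.3, "wy": 0, "wz": 0, "fingers": 85},
  ],
  newtons=60,
)

```text
time_s: 0.4
eef_pos: [264.9, -593.4, 230.9]
tcp_rot: [-173.8, 90.0, 105.3]
contact_force: [-0.2, 0.4, -0.2]
gripper_width: 85.2
```

Call:
carry_out(
  rows=[
    {"dx": 0, "dy": 29, "dz": -33, "wx": 0, "wy": 0, "wz": 0, "fingers": 85},
    {"dx": 0, "dy": 29, "dz": -33, "wx": 0, "wy": 0, "wz": 0, "fingers": 85},
    {"dx": 0, "dy": 29, "dz": -33, "wx": 0, "wy": 0, "wz": 0, "fingers": 85},
    {"dx": 0, "dy": 29, "dz": -33, "wx": 0, "wy": 0, "wz": 0, "fingers": 85},
    {"dx": 0, "dy": 29, "dz": -33, "wx": 0, "wy": 0, "wz": 0, "fingers": 85},
    {"dx": 0, "dy": 29, "dz": -33, "wx": 0, "wy": 0, "wz": 0, "fingers": 85},
    {"dx": 0, "dy": 29, "dz": -33, "wx": 0, "wy": 0, "wz": 0, "fingers": 60},
    {"dx": 0, "dy": 29, "dz": -33, "wx": 0, "wy": 0, "wz": 0, "fingers": 60},
  ],
)

```text
time_s: 1.2
eef_pos: [451.0, -293.3, 231.3]
tcp_rot: [68.0, 90.0, -12.6]
contact_force: [0.5, -0.9, -0.2]
gripper_width: 60.1
```

Call:
carry_out(
  rows=[
    {"dx": 0, "dy": 29, "dz": -33, "wx": 0, "wy": 0, "wz": 0, "fingers": 60},
    {"dx": 40, "dy": 0, "dz": 0, "wx": 0, "wy": 0, "wz": 0, "fingers": 60},
    {"dx": 40, "dy": 0, "dz": 0, "wx": 0, "wy": 0, "wz": 0, "fingers": 60},
    {"dx": 0, "dy": 0, "dz": 0, "wx": 0, "wy": 0, "wz": 0, "fingers": 60},
    {"dx": 0, "dy": 0, "dz": 0, "wx": 0, "wy": 0, "wz": 0, "fingers": 60},
  ],
)

```text
time_s: 1.7
eef_pos: [473.4, -257.7, 151.4]
tcp_rot: [-140.3, 89.9, 139.1]
contact_force: [-0.2, 0.5, 0.7]
gripper_width: 60.4
```

```bash
python3 - <<'E'
from g import *
plan((477,-258,75),99.4)
p,d=grab('top','c'); q,_=grab('side','c')
im=np.hstack([cv2.resize(p[150:250,270:400],(390,300)),cv2.resize(q[90:200,190:333],(390,300))]); cv2.imwrite('pics/c.png',im[:,:,::-1])
E
```

```text
t 1.7 pos [ 473.43 -257.71  151.44] zang -80.56 xdown [-9.e-04  8.e-04 -1.e+00] F [-0.2   0.45  0.67] w 60.35
rotvec(deg) in tool [ 0.04 -0.05  0.04] shift in current axes [76.44  3.53  0.94] shift in final axes [76.44  3.47  0.87]
```

View pics/c.png

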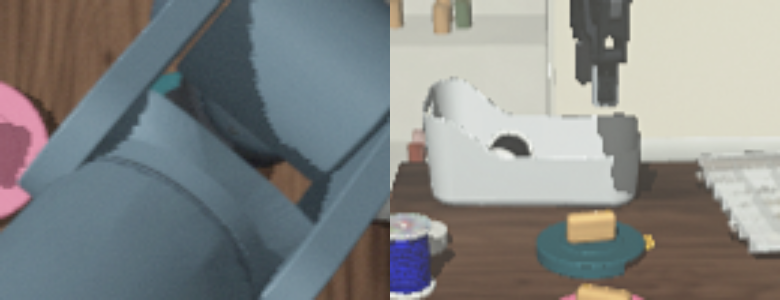

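Call:
carry_out(
  rows=[
    {"dx": 40, "dy": 3.5, "dz": 0.9, "wx": 0, "wy": 0, "wz": 0, "fingers": 60},
    {"dx": 40, "dy": 0, "dz": 0, "wx": 0, "wy": 0, "wz": 0, "fingers": 60},
    {"dx": 20, "dy": 0, "dz": 0, "wx": 0, "wy": 0, "wz": 0, "fingers": 60},
    {"dx": 15, "dy": 0, "dz": 0, "wx": 0, "wy": 0, "wz": 0, "fingers": 60},
    {"dx": 10, "dy": 0, "dz": 0, "wx": 0, "wy": 0, "wz": 0, "fingers": 60},
    {"dx": 7, "dy": 0, "dz": 0, "wx": 0, "wy": 0, "wz": 0, "fingers": 60},
    {"dx": 0, "dy": 0, "dz": 0, "wx": 0, "wy": 0, "wz": 0, "fingers": 60},
  ],
)

```text
time_s: 2.5
eef_pos: [477.5, -258.4, 19.5]
tcp_rot: [40.9, 90.0, -39.6]
contact_force: [-0.1, -0.3, -0.2]
gripper_width: 59.9
```

```bash
python3 - <<'E'
from g import *
plan((477,-258,19),99.4)
q,_=grab('side','d')
cv2.imwrite('pics/d.png',cv2.resize(q[110:210,190:333],(715,500))[:,:,::-1])
E
```

```text
t 2.5 pos [ 477.49 -258.37   19.54] zang -80.55 xdown [ 4.e-04 -3.e-04 -1.e+00] F [-0.07 -0.32 -0.16] w 59.9
rotvec(deg) in tool [ 0.05  0.02 -0.02] shift in current axes [ 0.54 -0.42 -0.44] shift in final axes [ 0.54 -0.42 -0.44]
```

View pics/d.png

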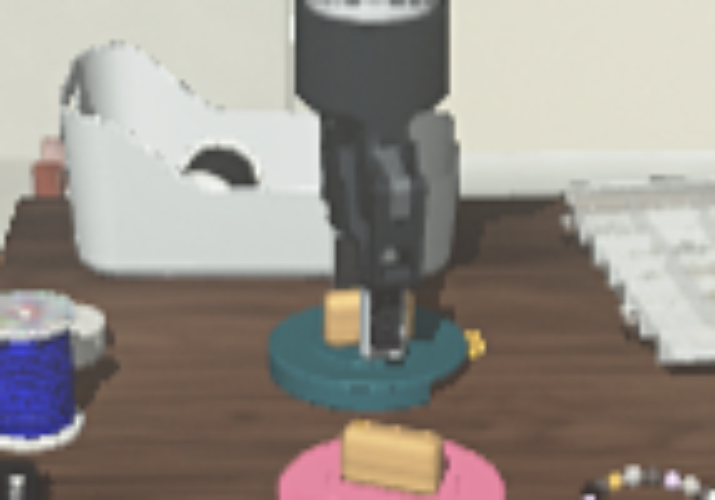

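Call:
carry_out(
  rows=[
    {"dx": 0, "dy": 0, "dz": 0, "wx": 0, "wy": 0, "wz": 0, "fingers": 30},
    {"dx": 0, "dy": 0, "dz": 0, "wx": 0, "wy": 0, "wz": 0, "fingers": 20},
    {"dx": 0, "dy": 0, "dz": 0, "wx": 0, "wy": 0, "wz": 0, "fingers": 5},
    {"dx": 0, "dy": 0, "dz": 0, "wx": 0, "wy": 0, "wz": 0, "fingers": 5},
    {"dx": 0, "dy": 0, "dz": 0, "wx": 0, "wy": 0, "wz": 0, "fingers": 5},
    {"dx": 0, "dy": 0, "dz": 0, "wx": 0, "wy": 0, "wz": 0, "fingers": 5},
    {"dx": 0, "dy": 0, "dz": 0, "wx": 0, "wy": 0, "wz": 0, "fingers": 5},
  ],
)

```text
time_s: 3.25
eef_pos: [477.8, -258.5, 20.1]
tcp_rot: [41.1, 89.9, -39.5]
contact_force: [-0.1, 1.0, 5.7]
gripper_width: 15.1
```

```bash
python3 - <<'E'
from g import *
plan((477,-258,19),99.4)
E
```

```text
t 3.25 pos [ 477.75 -258.49   20.06] zang -80.55 xdown [ 1.e-03 -8.e-04 -1.e+00] F [-0.08  1.02  5.7 ] w 15.09
rotvec(deg) in tool [ 0.05  0.06 -0.05] shift in current axes [ 1.06 -0.66 -0.6 ] shift in final axes [ 1.06 -0.66 -0.6 ]
```

Call:
carry_out(
  rows=[
    {"dx": -2, "dy": 0, "dz": 0, "wx": 0, "wy": 0, "wz": 0, "fingers": 5},
    {"dx": -3, "dy": 0, "dz": 0, "wx": 0, "wy": 0, "wz": 0, "fingers": 5},
    {"dx": -3, "dy": 0, "dz": 0, "wx": 0, "wy": 0, "wz": 0, "fingers": 5},
    {"dx": -6, "dy": 0, "dz": 0, "wx": 0, "wy": 0, "wz": 0, "fingers": 5},
    {"dx": -10, "dy": 0, "dz": 0, "wx": 0, "wy": 0, "wz": 0, "fingers": 5},
    {"dx": -12, "dy": 0, "dz": 0, "wx": 0, "wy": 0, "wz": 0, "fingers": 5},
    {"dx": -14, "dy": 0, "dz": 0, "wx": 0, "wy": 0, "wz": 0, "fingers": 5},
  ],
)

```text
time_s: 3.95
eef_pos: [477.2, -258.0, 70.4]
tcp_rot: [-37.2, 90.0, -117.7]
contact_force: [-0.3, 0.4, -1.8]
gripper_width: 15.0
```

Call:
carry_out(
  rows=[
    {"dx": -15, "dy": 0, "dz": 0, "wx": 0, "wy": 0, "wz": 0, "fingers": 5},
    {"dx": -15, "dy": 0, "dz": 0, "wx": 0, "wy": 0, "wz": 0, "fingers": 5},
    {"dx": -15, "dy": 0, "dz": 0, "wx": 0, "wy": 0, "wz": 0, "fingers": 5},
    {"dx": -15, "dy": 0, "dz": 0, "wx": 0, "wy": 0, "wz": 0, "fingers": 5},
    {"dx": -10, "dy": 0, "dz": 0, "wx": 0, "wy": 0, "wz": 0, "fingers": 5},
    {"dx": -6, "dy": 0, "dz": 0, "wx": 0, "wy": 0, "wz": 0, "fingers": 5},
    {"dx": -2, "dy": 0, "dz": 0, "wx": 0, "wy": 0, "wz": 0, "fingers": 5},
    {"dx": 0, "dy": 0, "dz": 0, "wx": 0, "wy": 0, "wz": 0, "fingers": 5},
  ],
)

```text
time_s: 4.75
eef_pos: [477.1, -257.9, 147.1]
tcp_rot: [-140.9, 90.0, 138.6]
contact_force: [0.0, 0.2, -2.0]
gripper_width: 14.9
```

```bash
python3 - <<'E'
from g import *
plan((518.5+1.3,37.2+1.3,150),60)
q,_=grab('side','e')
cv2.imwrite('pics/e.png',cv2.resize(q[60:200,160:360],(800,560))[:,:,::-1])
E
```

```text
t 4.75 pos [ 477.08 -257.94  147.11] zang -80.55 xdown [-3.e-04  3.e-04 -1.e+00] F [ 0.04  0.16 -1.97] w 14.86
rotvec(deg) in tool [ 3.945e+01 -1.000e-02  2.000e-02] shift in current axes [  -2.82   90.82 -285.4 ] shift in final axes [  -2.89 -111.22 -278.08]
```

View pics/e.png

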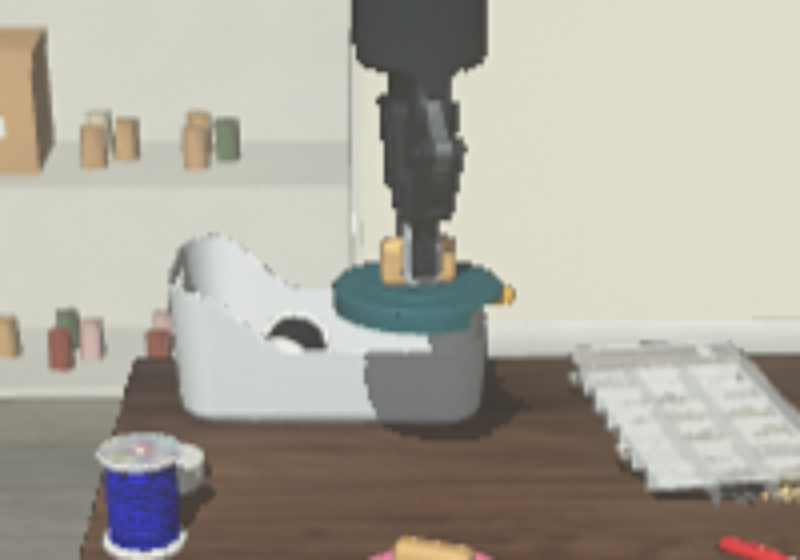

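Call:
carry_out(
  rows=[
    {"dx": -4, "dy": 0, "dz": 0, "wx": 3, "wy": 0, "wz": 0, "fingers": 5},
    {"dx": 0, "dy": 0, "dz": 0, "wx": 6, "wy": 0, "wz": 0, "fingers": 5},
    {"dx": 0, "dy": 0, "dz": 0, "wx": 7, "wy": 0, "wz": 0, "fingers": 5},
    {"dx": 0, "dy": 0, "dz": 0, "wx": 7, "wy": 0, "wz": 0, "fingers": 5},
    {"dx": 0, "dy": 0, "dz": 0, "wx": 7, "wy": 0, "wz": 0, "fingers": 5},
    {"dx": 0, "dy": 0, "dz": 0, "wx": 6.4, "wy": 0, "wz": 0, "fingers": 5},
    {"dx": 0, "dy": 0, "dz": 0, "wx": 3, "wy": 0, "wz": 0, "fingers": 5},
    {"dx": 0, "dy": -4, "dz": -10, "wx": 0, "wy": 0, "wz": 0, "fingers": 5},
  ],
)

```text
time_s: 5.6
eef_pos: [478.3, -247.6, 150.5]
tcp_rot: [-92.7, 89.9, 147.3]
contact_force: [0.8, 0.5, -2.4]
gripper_width: 15.0
```

Call:
carry_out(
  rows=[
    {"dx": 0, "dy": -8, "dz": -20, "wx": 0, "wy": 0, "wz": 0, "fingers": 5},
    {"dx": 0, "dy": -12, "dz": -30, "wx": 0, "wy": 0, "wz": 0, "fingers": 5},
    {"dx": 0, "dy": -14, "dz": -35, "wx": 0, "wy": 0, "wz": 0, "fingers": 5},
    {"dx": 0, "dy": -14, "dz": -35, "wx": 0, "wy": 0, "wz": 0, "fingers": 5},
    {"dx": 0, "dy": -14, "dz": -35, "wx": 0, "wy": 0, "wz": 0, "fingers": 5},
    {"dx": 0, "dy": -14, "dz": -35, "wx": 0, "wy": 0, "wz": 0, "fingers": 5},
    {"dx": 0, "dy": -12, "dz": -30, "wx": 0, "wy": 0, "wz": 0, "fingers": 5},
    {"dx": 0, "dy": -10, "dz": -25, "wx": 0, "wy": 0, "wz": 0, "fingers": 5},
  ],
)

```text
time_s: 6.4
eef_pos: [515.4, 16.4, 150.7]
tcp_rot: [-85.9, 89.9, 154.3]
contact_force: [0.3, -0.7, -1.8]
gripper_width: 15.1
```

Call:
carry_out(
  rows=[
    {"dx": 0, "dy": -6, "dz": -15, "wx": 0, "wy": 0, "wz": 0, "fingers": 5},
    {"dx": 0, "dy": -3, "dz": -8, "wx": 0, "wy": 0, "wz": 0, "fingers": 5},
    {"dx": 0, "dy": 0, "dz": 0, "wx": 0, "wy": 0, "wz": 0, "fingers": 5},
    {"dx": 0, "dy": 0, "dz": 0, "wx": 0, "wy": 0, "wz": 0, "fingers": 5},
  ],
)

```text
time_s: 6.8
eef_pos: [519.6, 38.0, 151.1]
tcp_rot: [-35.1, 90.0, -155.0]
contact_force: [-0.1, 0.5, -1.6]
gripper_width: 14.9
```

```bash
python3 - <<'E'
from g import *
plan((518.5+1.3,37.2+1.3,150),60)
q,_=grab('side','f');p,_=grab('top','f')
cv2.imwrite('pics/f.png',cv2.resize(q[90:270,150:370],(733,600))[:,:,::-1])
E
```

```text
t 6.8 pos [519.59  37.96 151.06] zang -119.93 xdown [-5.e-04 -2.e-04 -1.e+00] F [-0.09  0.46 -1.64] w 14.89
rotvec(deg) in tool [0.07 0.03 0.02] shift in current axes [ 1.06 -0.09 -0.57] shift in final axes [ 1.06 -0.09 -0.57]
```

View pics/f.png

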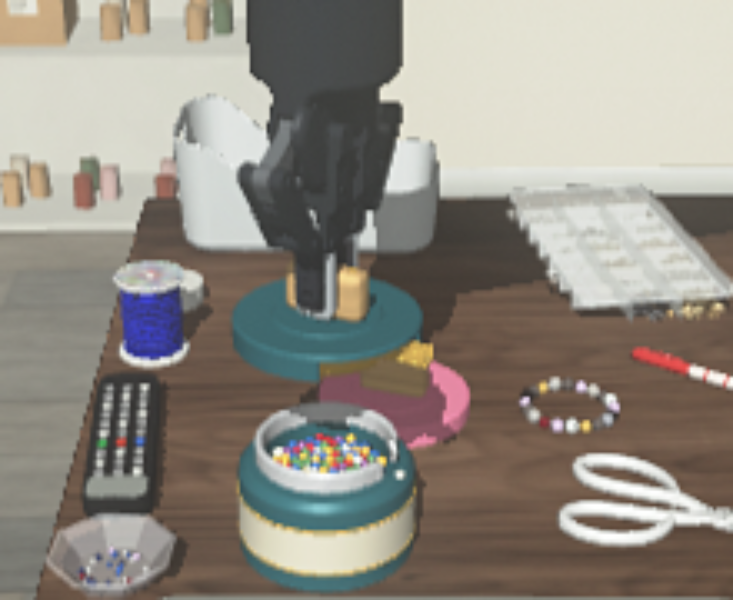

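View pics/f_top.png

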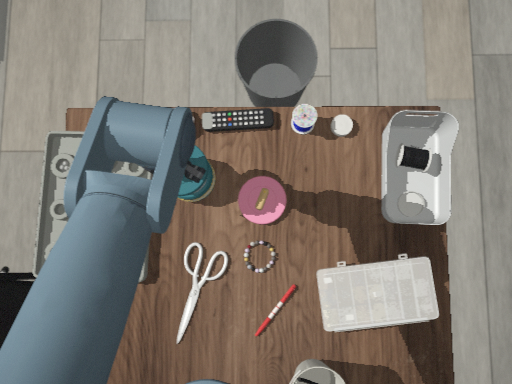

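```bash
cat > fit.py <<'E'
from g import *
def proj(n,P):
    f,cx,cy,T=cal(n); c=(P-T[:3,3])@T[:3,:3]; return np.stack([c[:,0]/c[:,2]*f+cx,c[:,1]/c[:,2]*f+cy],1)
t=np.linspace(0,2*np.pi,180)
def ring(x,y,z,r): return np.stack([x+r*np.cos(t),y+r*np.sin(t),0*t+z],1)
def hull(n,rings): return cv2.convexHull(np.vstack([proj(n,r) for r in rings]).astype(np.float32))
def fitsil(n,mask,model,q0,sel=None):
    up=cv2.resize(mask.astype(np.uint8)*255,None,fx=4,fy=4,interpolation=cv2.INTER_LINEAR)
    cs,_=cv2.findContours((up>127).astype(np.uint8),cv2.RETR_EXTERNAL,cv2.CHAIN_APPROX_NONE)
    c=(max(cs,key=cv2.contourArea)[:,0]+.5)/4-.5
    if sel is not None: c=c[sel(c)]
    def f(q):
        h=hull(n,model(q)); return np.array([cv2.pointPolygonTest(h,(float(a),float(b)),True) for a,b in c])
    s=least_squares(f,q0,loss='soft_l1',f_scale=.5,diff_step=1e-4); return s.x,np.median(abs(s.fun))
def teal(A):
    hsv=cv2.cvtColor(A['p'],cv2.COLOR_RGB2HSV).astype(int); return (hsv[...,0]>80)&(hsv[...,0]<108)&(hsv[...,1]>80)
def silver(A):
    hsv=cv2.cvtColor(A['p'],cv2.COLOR_RGB2HSV).astype(int); return (hsv[...,1]<45)&(hsv[...,2]>90)
E
python3 - <<'E'
from fit import *
a=np.load('a_side.npz');f=np.load('f_side.npz');at=np.load('a_top.npz');ft=np.load('f_top.npz')
K=np.ones((9,9))
cl=lambda m:cv2.morphologyEx(m.astype(np.uint8),cv2.MORPH_CLOSE,np.ones((21,21)))
capm=lambda z:(lambda q:[ring(q[0],q[1],z,51),ring(q[0],q[1],z+14,51)])
# initial cap in both cams
print('cap0 side',fitsil('side',cl(roi(teal(a),(235,300,165,195))),capm(2),(476,-259),sel=lambda c:c[:,1]>173))
print('cap0 top',fitsil('top',cl(roi(teal(at),(295,367,165,237))),capm(2),(476,-259)))
neck=lambda q:[ring(q[0],q[1],70,40),ring(q[0],q[1],54,40)]
for nm,A in(('a',a),('f',f)):
    m=cl(roi(silver(A)&(world('side',A['d'])[...,2]>55),(218,281,200,245)))
    print('tin side',nm,fitsil('side',m,neck,(520,38),sel=lambda c:c[:,1]<226))
m=cl(roi(silver(at)&(world('top',at['d'])[...,2]>55),(155,227,140,212)))
print('tin top',fitsil('top',m,neck,(520,38)))
for z in(131.5,133,134.5):
  print('cap now side',z,fitsil('side',cl(roi(teal(f),(215,282,165,205))),capm(z),(520,38)))
E
```

```text
cap0 side (array([ 479.62793011, -266.32677346]), np.float64(0.7319995001213132))
cap0 top (array([ 476.76989613, -259.58184213]), np.float64(0.58784232837535))
tin side a (array([521.36726844,  37.4082917 ]), np.float64(0.2925738833506839))
tin side f (array([521.12200406,  37.92945086]), np.float64(0.26973260268194177))
tin top (array([519.2033977 ,  38.86816487]), np.float64(0.35548726284649534))
cap now side 131.5 (array([520.57860617,  32.88077485]), np.float64(1.056096900346275))
cap now side 133 (array([520.60086095,  35.6674592 ]), np.float64(1.1694846644605161))
cap now side 134.5 (array([520.65968812,  38.36597034]), np.float64(1.3089608568945912))
```

Call:
carry_out(
  rows=[
    {"dx": 5, "dy": 0.2, "dz": -0.6, "wx": 0, "wy": 0, "wz": 0, "fingers": 5},
    {"dx": 10, "dy": 0, "dz": 0, "wx": 0, "wy": 0, "wz": 0, "fingers": 5},
    {"dx": 12, "dy": 0, "dz": 0, "wx": 0, "wy": 0, "wz": 0, "fingers": 5},
    {"dx": 10, "dy": 0, "dz": 0, "wx": 0, "wy": 0, "wz": 0, "fingers": 5},
    {"dx": 7, "dy": 0, "dz": 0, "wx": 0, "wy": 0, "wz": 0, "fingers": 5},
    {"dx": 4, "dy": 0, "dz": 0, "wx": 0, "wy": 0, "wz": 0, "fingers": 5},
    {"dx": 0, "dy": 0, "dz": 0, "wx": 0, "wy": 0, "wz": 0, "fingers": 5},
    {"dx": 0, "dy": 0, "dz": 0, "wx": 0, "wy": 0, "wz": 0, "fingers": 5},
  ],
)

```text
time_s: 7.7
eef_pos: [520.6, 38.7, 103.5]
tcp_rot: [114.1, 90.0, -5.8]
contact_force: [0.0, -0.3, -1.0]
gripper_width: 15.1
```

```bash
python3 - <<'E'
from g import *
plan((520.1,38.4,100),60)
q,_=grab('side','i')
cv2.imwrite('pics/i.png',cv2.resize(q[165:275,195:325],(709,600),interpolation=cv2.INTER_CUBIC)[:,:,::-1])
E
```

```text
t 7.7 pos [520.55  38.68 103.52] zang -119.94 xdown [ 5.e-04 -0.e+00 -1.e+00] F [ 0.02 -0.32 -0.98] w 15.14
rotvec(deg) in tool [ 0.06 -0.01 -0.03] shift in current axes [ 3.52 -0.25  0.47] shift in final axes [ 3.52 -0.25  0.47]
```

View pics/i.png

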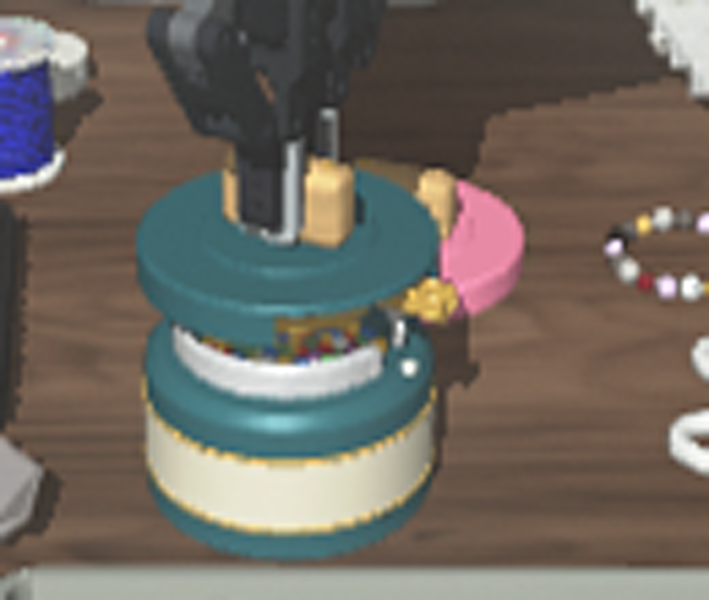

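```bash
python3 - <<'E'
from fit import *
A=np.load('i_side.npz')
cl=lambda m:cv2.morphologyEx(m.astype(np.uint8),cv2.MORPH_CLOSE,np.ones((21,21)))
for z in (85,86,87):
  print(z,fitsil('side',cl(roi(teal(A),(215,282,190,228))),lambda q:[ring(q[0],q[1],z,51),ring(q[0],q[1],z+14,51)],(520,38),sel=lambda c:(c[:,1]<223)|(c[:,0]<230)))
hsv=cv2.cvtColor(A['p'],cv2.COLOR_RGB2HSV).astype(int)
l=roi((hsv[...,0]>17)&(hsv[...,0]<32)&(hsv[...,1]>130)&(hsv[...,2]>120),(266,284,212,226)); v,u=np.nonzero(l); print('lip px',u.mean(),v.mean(),u.min(),u.max(),v.min(),v.max(),len(u))
z0=103.5-18-7+.0
for yaw in(-26,-28,-30,-32,-34):
  c,s=np.cos(np.radians(180+yaw)),np.sin(np.radians(180+yaw))
  P=[]
  for r in(51,60):
    for w in(-5.5,5.5):
      for h in(4,13):
        P.append([521+r*c-w*s,38.5+r*s+w*c,z0+h])
  pp=proj('side',np.array(P)); print(yaw,pp.mean(0).round(1),pp.min(0).round(1),pp.max(0).round(1))
for yaw in(-28,-30,-32):
  c,s=np.cos(np.radians(180+yaw)),np.sin(np.radians(180+yaw)); print('dot',yaw,proj('side',np.array([[521.2+44.7*c,38+44.7*s,51.]])))
g=A['p'][226:238,264:276].min(-1).astype(float);w=np.clip(g-150,0,None);v,u=np.mgrid[226:238,264:276];print('dot px',(u*w).sum()/w.sum(),(v*w).sum()/w.sum())
E
```

```text
85 (array([522.30408685,  48.90858978]), np.float64(1.9041434434841509))
86 (array([522.27818058,  50.69955651]), np.float64(1.9178955819853967))
87 (array([522.26186645,  52.39664983]), np.float64(1.9028339944085455))
lip px 273.36170212765956 219.5531914893617 268 278 216 223 47
-26 [275.5 219.7] [272.  215.6] [279.1 223.9]
-28 [275.1 220.2] [271.5 216.1] [278.7 224.4]
-30 [274.6 220.7] [271.  216.6] [278.3 224.9]
-32 [274.2 221.2] [270.4 217. ] [277.9 225.4]
-34 [273.6 221.7] [269.8 217.5] [277.4 226. ]
dot -28 [[269.17454977 235.52050882]]
dot -30 [[268.8051765 235.9348098]]
dot -32 [[268.40816059 236.34261883]]
dot px 268.6616541353383 230.89473684210526
```

```bash
python3 - <<'E'
from fit import *
a=np.load('a_top.npz'); s=np.load('a_side.npz'); out=[]
for n,A,q in(('top',a,(518.8,37.8)),('side',s,(521.2,38.5))):
    th=np.radians(np.linspace(100,200,700)); r=np.linspace(30,52,140)
    TH,RR=np.meshgrid(th,r); P=np.stack([q[0]+RR*np.cos(TH),q[1]+RR*np.sin(TH),0*TH+70],-1).reshape(-1,3)
    uv=proj(n,P).reshape(140,700,2).astype(np.float32)
    im=cv2.remap(A['p'],uv[...,0],uv[...,1],cv2.INTER_CUBIC)
    for k in range(0,100,10): im[:8,k*7:k*7+2]=[255,0,0]
    out.append(im)
cv2.imwrite('pics/pol.png',np.vstack(out)[:,:,::-1])
# triangulate dot
def rr(n,u,v):
    f,cx,cy,T=cal(n); d=T[:3,:3]@np.array([(u-cx)/f,(v-cy)/f,1]); return T[:3,3],d/np.linalg.norm(d)
def cen(A,u0,v0):
    g=A['p'][v0-4:v0+5,u0-4:u0+5].min(-1).astype(float); w=np.clip(g-160,0,None);v,u=np.mgrid[v0-4:v0+5,u0-4:u0+5]
    k=np.hypot(u-u0,v-v0)<3.2; w=w*k; return (u*w).sum()/w.sum(),(v*w).sum()/w.sum()
ct,cs=cen(a,177,194),cen(s,270,232); print(ct,cs)
o1,d1=rr('top',*ct);o2,d2=rr('side',*cs)
M=np.stack([d1,-d2],1);k=np.linalg.lstsq(M,o2-o1,rcond=None)[0];p1=o1+k[0]*d1;p2=o2+k[1]*d2;print(p1,p2)
for p,q in((p1,(518.8,37.8)),(p2,(521.2,38.2))): print(np.degrees(np.arctan2(p[1]-q[1],p[0]-q[0])),np.hypot(p[1]-q[1],p[0]-q[0]))
E
```

```text
(np.float64(176.88888888888889), np.float64(193.83333333333334)) (np.float64(269.4834437086093), np.float64(231.89072847682118))
[479.08200545  58.63744224  58.29583046] [481.25643446  58.36501674  58.49088536]
152.31693280421246 44.8521804402442
153.21363552228252 44.74501456372067
```

View pics/pol.png

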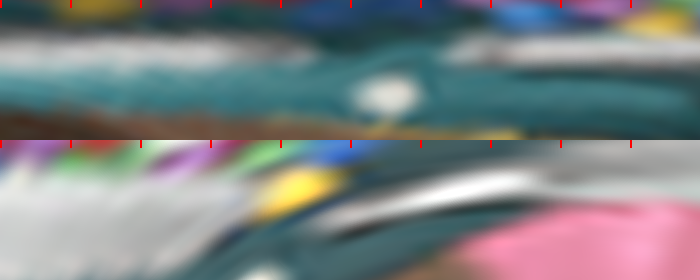

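Call:
carry_out(
  rows=[
    {"dx": 0, "dy": -0.2, "dz": 0.3, "wx": -2.8, "wy": 0, "wz": 0, "fingers": 5},
    {"dx": 2, "dy": 0, "dz": 0, "wx": 0, "wy": 0, "wz": 0, "fingers": 5},
    {"dx": 2, "dy": 0, "dz": 0, "wx": 0, "wy": 0, "wz": 0, "fingers": 5},
    {"dx": 2, "dy": 0, "dz": 0, "wx": 0, "wy": 0, "wz": 0, "fingers": 5},
    {"dx": 1, "dy": 0, "dz": 0, "wx": 0, "wy": 0, "wz": 0, "fingers": 5},
    {"dx": 0, "dy": 0, "dz": 0, "wx": 0, "wy": 0, "wz": 0, "fingers": 5},
  ],
)

```text
time_s: 8.35
eef_pos: [519.8, 38.5, 96.0]
tcp_rot: [-73.0, 90.0, 169.9]
contact_force: [-0.0, -0.5, -2.3]
gripper_width: 15.4
```

```bash
python3 - <<'E'
from g import *
plan((520.3,38.4,95),63)
q,_=grab('side','j')
cv2.imwrite('pics/j.png',cv2.resize(q[165:275,195:325],(709,600),interpolation=cv2.INTER_CUBIC)[:,:,::-1])
E
```

```text
t 8.35 pos [519.8   38.54  96.03] zang -117.16 xdown [-5.e-04  1.e-04 -1.e+00] F [-0.04 -0.48 -2.28] w 15.35
rotvec(deg) in tool [-0.16  0.01  0.03] shift in current axes [ 1.03  0.51 -0.11] shift in final axes [ 1.03  0.51 -0.11]
```

View pics/j.png

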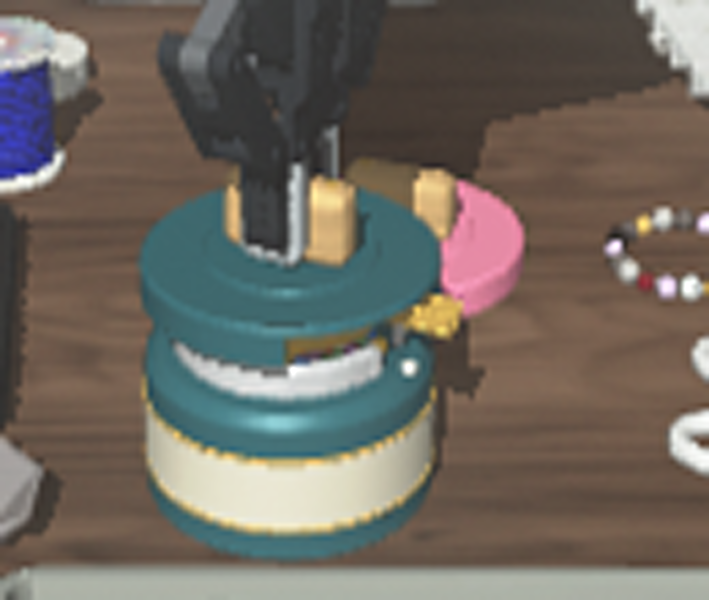

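Call:
carry_out(
  rows=[
    {"dx": 1, "dy": 0.5, "dz": 0, "wx": 0, "wy": 0, "wz": 0, "fingers": 5},
    {"dx": 1, "dy": 0, "dz": 0, "wx": 0, "wy": 0, "wz": 0, "fingers": 5},
    {"dx": 1, "dy": 0, "dz": 0, "wx": 0, "wy": 0, "wz": 0, "fingers": 5},
    {"dx": 0, "dy": 0, "dz": 0, "wx": 0, "wy": 0, "wz": 0, "fingers": 5},
  ],
)

```text
time_s: 8.8
eef_pos: [520.3, 38.3, 93.1]
tcp_rot: [-75.1, 90.0, 167.8]
contact_force: [-0.1, 0.9, -1.1]
gripper_width: 14.9
```

```bash
python3 - <<'E'
from g import *
plan((520.3,38.4,95),63)
print(sensors.state()['ft_torque'])
E
```

```text
t 8.8 pos [520.25  38.28  93.07] zang -117.15 xdown [-4.e-04  1.e-04 -1.e+00] F [-0.12  0.9  -1.13] w 14.85
rotvec(deg) in tool [-0.15  0.01  0.02] shift in current axes [-1.93 -0.01 -0.12] shift in final axes [-1.93 -0.01 -0.12]
[ 0.02776328 -0.0427547   0.01073154]
```

Call:
carry_out(
  rows=[
    {"dx": 1, "dy": 0, "dz": 0, "wx": 0, "wy": 0, "wz": 0, "fingers": 5},
    {"dx": 1, "dy": 0, "dz": 0, "wx": 0, "wy": 0, "wz": 0, "fingers": 5},
    {"dx": 1, "dy": 0, "dz": 0, "wx": 0, "wy": 0, "wz": 0, "fingers": 5},
    {"dx": 1, "dy": 0, "dz": 0, "wx": 0, "wy": 0, "wz": 0, "fingers": 5},
    {"dx": 0, "dy": 0, "dz": 0, "wx": 0, "wy": 0, "wz": 0, "fingers": 5},
  ],
)

```text
time_s: 9.3
eef_pos: [520.3, 38.3, 89.1]
tcp_rot: [-74.6, 90.0, 168.2]
contact_force: [0.3, -0.1, -2.2]
gripper_width: 15.4
```

```bash
python3 - <<'E'
from g import *
plan((520.3,38.4,95),63)
q,_=grab('side','k')
cv2.imwrite('pics/k.png',cv2.resize(q[165:275,195:325],(709,600),interpolation=cv2.INTER_CUBIC)[:,:,::-1])
E
```

```text
t 9.3 pos [520.28  38.31  89.1 ] zang -117.14 xdown [-4.e-04  1.e-04 -1.e+00] F [ 0.34 -0.09 -2.16] w 15.41
rotvec(deg) in tool [-0.14  0.01  0.02] shift in current axes [-5.9  -0.02 -0.09] shift in final axes [-5.9  -0.02 -0.09]
```

View pics/k.png

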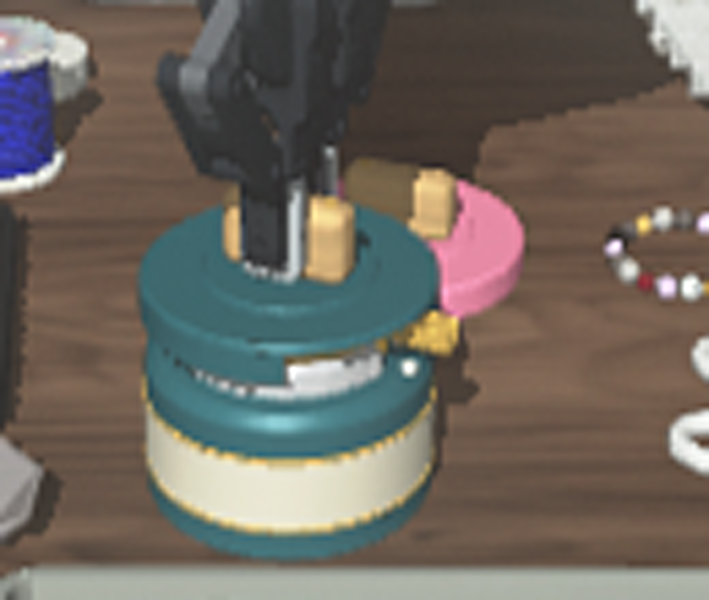

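Call:
carry_out(
  rows=[
    {"dx": 1, "dy": 0, "dz": 0, "wx": 0, "wy": 0, "wz": 0, "fingers": 5},
    {"dx": 1, "dy": 0, "dz": 0, "wx": 0, "wy": 0, "wz": 0, "fingers": 5},
    {"dx": 1, "dy": 0, "dz": 0, "wx": 0, "wy": 0, "wz": 0, "fingers": 5},
    {"dx": 1, "dy": 0, "dz": 0, "wx": 0, "wy": 0, "wz": 0, "fingers": 5},
    {"dx": 1, "dy": 0, "dz": 0, "wx": 0, "wy": 0, "wz": 0, "fingers": 5},
    {"dx": 0, "dy": 0, "dz": 0, "wx": 0, "wy": 0, "wz": 0, "fingers": 5},
  ],
)

```text
time_s: 9.95
eef_pos: [520.4, 38.3, 84.2]
tcp_rot: [-64.1, 90.0, 178.7]
contact_force: [-0.1, -0.3, -1.5]
gripper_width: 14.8
```

```bash
python3 - <<'E'
from g import *
plan((520.3,38.4,84),63)
q,_=grab('side','l')
cv2.imwrite('pics/l.png',cv2.resize(q[165:275,195:325],(709,600),interpolation=cv2.INTER_CUBIC)[:,:,::-1])
E
```

```text
t 9.95 pos [520.38  38.27  84.21] zang -117.15 xdown [-1.e-04  0.e+00 -1.e+00] F [-0.08 -0.25 -1.47] w 14.84
rotvec(deg) in tool [-0.15  0.    0.01] shift in current axes [ 0.21 -0.13 -0.08] shift in final axes [ 0.21 -0.13 -0.08]
```

View pics/l.png

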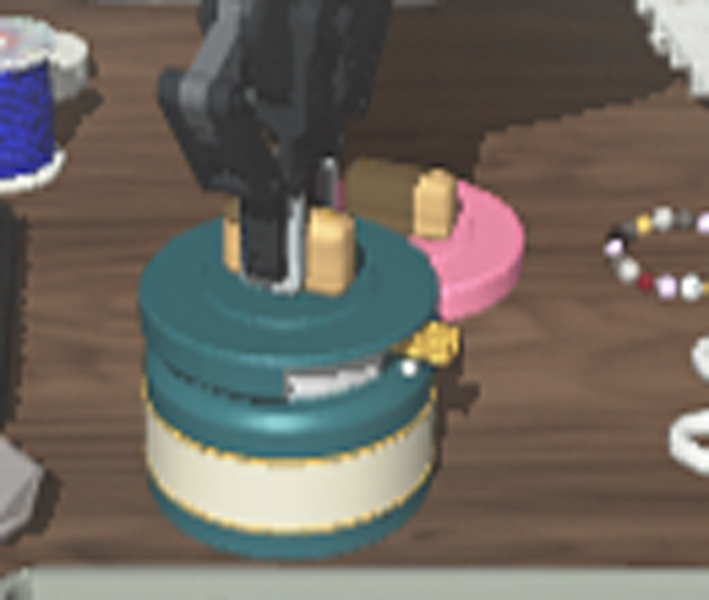

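Call:
carry_out(
  rows=[
    {"dx": 1, "dy": 0, "dz": 0, "wx": 0, "wy": 0, "wz": 0, "fingers": 5},
    {"dx": 1, "dy": 0, "dz": 0, "wx": 0, "wy": 0, "wz": 0, "fingers": 5},
    {"dx": 1, "dy": 0, "dz": 0, "wx": 0, "wy": 0, "wz": 0, "fingers": 5},
    {"dx": 0, "dy": 0, "dz": 0, "wx": 0, "wy": 0, "wz": 0, "fingers": 5},
  ],
)

```text
time_s: 10.4
eef_pos: [520.3, 38.3, 81.1]
tcp_rot: [-73.3, 90.0, 169.6]
contact_force: [0.6, -0.4, -1.6]
gripper_width: 14.6
```

```bash
python3 - <<'E'
from g import *
plan((520.3,38.4,80),63)
q,_=grab('side','m')
cv2.imwrite('pics/m.png',cv2.resize(q[165:275,195:325],(709,600),interpolation=cv2.INTER_CUBIC)[:,:,::-1])
E
```

```text
t 10.4 pos [520.27  38.27  81.09] zang -117.15 xdown [-4.e-04  1.e-04 -1.e+00] F [ 0.61 -0.42 -1.59] w 14.58
rotvec(deg) in tool [-0.15  0.01  0.02] shift in current axes [ 1.09 -0.03 -0.14] shift in final axes [ 1.09 -0.03 -0.14]
```

View pics/m.png

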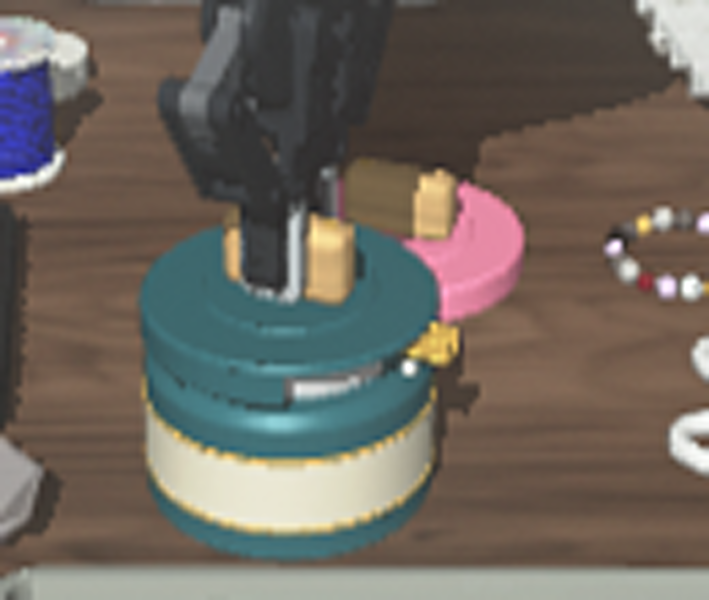

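Call:
carry_out(
  rows=[
    {"dx": 0.7, "dy": 0, "dz": 0, "wx": 0, "wy": 0, "wz": 0, "fingers": 5},
    {"dx": 0.7, "dy": 0, "dz": 0, "wx": 0, "wy": 0, "wz": 0, "fingers": 5},
    {"dx": 0, "dy": 0, "dz": 0, "wx": 0, "wy": 0, "wz": 0, "fingers": 5},
  ],
)

```text
time_s: 10.75
eef_pos: [520.5, 38.3, 80.1]
tcp_rot: [108.2, 90.0, -9.0]
contact_force: [-0.3, -0.2, 0.7]
gripper_width: 15.1
```

```bash
python3 - <<'E'
from fit import *
plan((520.3,38.4,80),63)
A=np.load('m_side.npz'); hsv=cv2.cvtColor(A['p'],cv2.COLOR_RGB2HSV).astype(int)
l=roi((hsv[...,0]>17)&(hsv[...,0]<32)&(hsv[...,1]>130)&(hsv[...,2]>120),(266,284,218,235)); v,u=np.nonzero(l); print('lip px',u.mean(),v.mean(),u.min(),u.max(),v.min(),v.max(),len(u))
for z0 in(60,63,66):
 for yaw in(-24,-27,-30):
  c,s=np.cos(np.radians(180+yaw)),np.sin(np.radians(180+yaw))
  P=[[521.2+r*c-w*s,38.5+r*s+w*c,z0+h] for r in(52,60) for w in(-5.5,5.5) for h in(4,13)]
  pp=proj('side',np.array(P)); print(z0,yaw,pp.mean(0).round(1),pp.min(0).round(1),pp.max(0).round(1))
E
```

```text
t 10.75 pos [520.52  38.27  80.08] zang -117.15 xdown [ 1.e-04 -0.e+00 -1.e+00] F [-0.29 -0.18  0.67] w 15.06
rotvec(deg) in tool [-0.15 -0.   -0.01] shift in current axes [ 0.08 -0.25 -0.01] shift in final axes [ 0.08 -0.25 -0.01]
lip px 274.8837209302326 227.53488372093022 270 278 224 231 43
60 -24 [275.8 228. ] [272.7 224. ] [279.  232.1]
60 -27 [275.2 228.8] [272.  224.7] [278.5 232.9]
60 -30 [274.6 229.6] [271.2 225.5] [277.9 233.7]
63 -24 [275.9 226.6] [272.7 222.6] [279.  230.7]
63 -27 [275.3 227.4] [272.  223.3] [278.5 231.5]
63 -30 [274.6 228.2] [271.2 224.1] [278.  232.3]
66 -24 [275.9 225.2] [272.7 221.2] [279.1 229.3]
66 -27 [275.3 226. ] [272.  221.9] [278.6 230.1]
66 -30 [274.6 226.8] [271.2 222.7] [278.  230.9]
```

Call:
carry_out(
  rows=[
    {"dx": 0.4, "dy": 0, "dz": 0, "wx": 0, "wy": 0, "wz": 0, "fingers": 5},
    {"dx": 0.3, "dy": 0, "dz": 0, "wx": 0, "wy": 0, "wz": 0, "fingers": 5},
    {"dx": 0, "dy": 0, "dz": 0, "wx": 0, "wy": 0, "wz": 0, "fingers": 5},
  ],
)

```text
time_s: 11.05
eef_pos: [520.5, 38.3, 80.0]
tcp_rot: [-47.1, 90.0, -164.2]
contact_force: [-3.5, 0.1, 6.7]
gripper_width: 15.3
```

```bash
python3 - <<'E'
from fit import *
plan((520.3,38.4,80),63)
q,_=grab('side','n')
cv2.imwrite('pics/n.png',cv2.resize(q[165:275,195:325],(709,600),interpolation=cv2.INTER_CUBIC)[:,:,::-1])
E
```

```text
t 11.05 pos [520.54  38.28  80.04] zang -117.14 xdown [-3.e-04 -1.e-04 -1.e+00] F [-3.53  0.06  6.66] w 15.26
rotvec(deg) in tool [-0.14  0.01  0.01] shift in current axes [ 0.04 -0.27  0.  ] shift in final axes [ 0.04 -0.27  0.  ]
```

View pics/n.png

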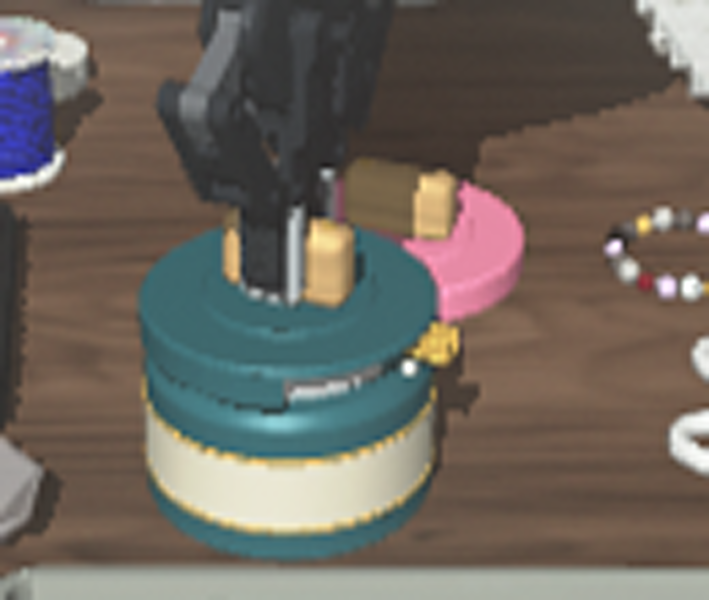

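Call:
carry_out(
  rows=[
    {"dx": -0.4, "dy": 0, "dz": 0, "wx": 0, "wy": 0, "wz": 0, "fingers": 5},
    {"dx": 0, "dy": 0, "dz": 0, "wx": -3, "wy": 0, "wz": 0, "fingers": 5},
    {"dx": 0, "dy": 0, "dz": 0, "wx": -4, "wy": 0, "wz": 0, "fingers": 5},
    {"dx": 0, "dy": 0, "dz": 0, "wx": -4, "wy": 0, "wz": 0, "fingers": 5},
    {"dx": 0, "dy": 0, "dz": 0, "wx": 0, "wy": 0, "wz": 0, "fingers": 5},
  ],
)

```text
time_s: 11.6
eef_pos: [521.0, 38.2, 80.0]
tcp_rot: [97.4, 89.9, -8.8]
contact_force: [0.5, 0.5, 3.2]
gripper_width: 14.7
```

```bash
python3 - <<'E'
from fit import *
plan((520.3,38.4,80),63); print(sensors.state()['ft_torque'],sensors.state()['joint_positions'][5])
E
```

```text
t 11.6 pos [521.03  38.18  80.05] zang -106.15 xdown [ 1.5e-03 -2.0e-04 -1.0e+00] F [0.52 0.5  3.22] w 14.74
rotvec(deg) in tool [10.85 -0.02 -0.08] shift in current axes [ 0.04 -0.76 -0.01] shift in final axes [ 0.05 -0.75  0.14]
[0.0058871  0.01203749 0.03625881] 97.89594792283832
```

Call:
carry_out(
  rows=[
    {"dx": 0, "dy": 0, "dz": 0, "wx": -4, "wy": 0, "wz": 0, "fingers": 5},
    {"dx": 0, "dy": 0, "dz": 0, "wx": -5, "wy": 0, "wz": 0, "fingers": 5},
    {"dx": 0, "dy": 0, "dz": 0, "wx": -5, "wy": 0, "wz": 0, "fingers": 5},
    {"dx": 0, "dy": 0, "dz": 0, "wx": -5, "wy": 0, "wz": 0, "fingers": 5},
    {"dx": 0, "dy": 0, "dz": 0, "wx": -5, "wy": 0, "wz": 0, "fingers": 5},
    {"dx": 0, "dy": 0, "dz": 0, "wx": -5, "wy": 0, "wz": 0, "fingers": 5},
    {"dx": 0, "dy": 0, "dz": 0, "wx": 0, "wy": 0, "wz": 0, "fingers": 5},
  ],
)

```text
time_s: 12.3
eef_pos: [521.0, 38.1, 80.1]
tcp_rot: [67.9, 89.9, -9.3]
contact_force: [-0.2, 0.4, 4.2]
gripper_width: 14.9
```

```bash
python3 - <<'E'
from fit import *
plan((520.3,38.4,80),63); print(sensors.state()['ft_torque'],sensors.state()['joint_positions'][5])
q,_=grab('side','o')
cv2.imwrite('pics/o.png',cv2.resize(q[165:275,195:325],(709,600),interpolation=cv2.INTER_CUBIC)[:,:,::-1])
E
```

```text
t 12.3 pos [521.01  38.14  80.06] zang -77.23 xdown [ 1.4e-03 -2.0e-04 -1.0e+00] F [-0.18  0.41  4.21] w 14.88
rotvec(deg) in tool [39.77  0.   -0.09] shift in current axes [ 0.06 -0.64 -0.41] shift in final axes [ 0.06 -0.75  0.09]
[ 0.02501508 -0.01285743  0.02929557] 68.96847301300181
```

View pics/o.png

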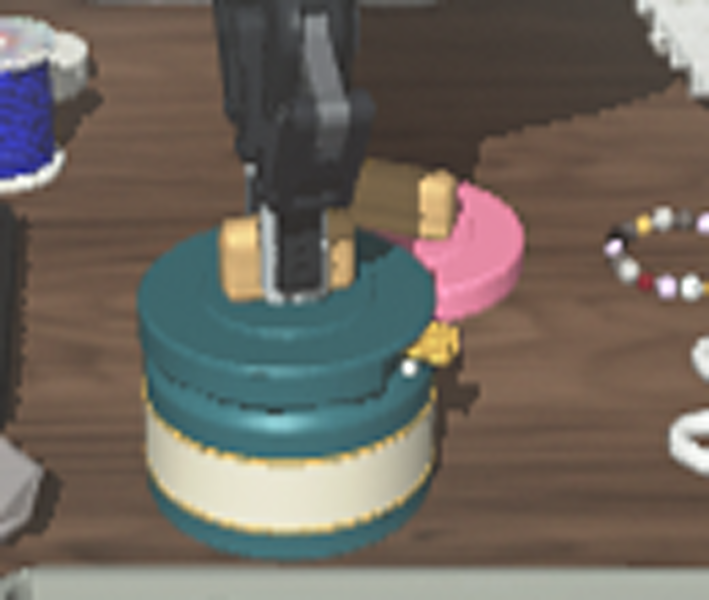

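Call:
carry_out(
  rows=[
    {"dx": -0.7, "dy": 0, "dz": 0, "wx": 0, "wy": 0, "wz": 0, "fingers": 5},
    {"dx": -1, "dy": 0, "dz": 0, "wx": 0, "wy": 0, "wz": 0, "fingers": 5},
    {"dx": -1, "dy": 0, "dz": 0, "wx": 0, "wy": 0, "wz": 0, "fingers": 5},
    {"dx": -1, "dy": 0, "dz": 0, "wx": 0, "wy": 0, "wz": 0, "fingers": 5},
    {"dx": -1, "dy": 0, "dz": 0, "wx": 0, "wy": 0, "wz": 0, "fingers": 5},
    {"dx": -1, "dy": 0, "dz": 0, "wx": 0, "wy": 0, "wz": 0, "fingers": 5},
    {"dx": -1, "dy": 0, "dz": 0, "wx": 0, "wy": 0, "wz": 0, "fingers": 5},
  ],
)

```text
time_s: 13.05
eef_pos: [520.4, 38.3, 86.4]
tcp_rot: [-113.2, 90.0, 169.6]
contact_force: [0.3, -1.2, -1.3]
gripper_width: 14.7
```

```bash
python3 - <<'E'
from fit import *
plan((520.3,38.4,80),63)
q,_=grab('side','p')
cv2.imwrite('pics/p.png',cv2.resize(q[165:275,195:325],(709,600),interpolation=cv2.INTER_CUBIC)[:,:,::-1])
E
```

```text
t 13.05 pos [520.39  38.28  86.36] zang -77.15 xdown [-0.  0. -1.] F [ 0.28 -1.2  -1.34] w 14.74
rotvec(deg) in tool [39.85 -0.    0.  ] shift in current axes [ 6.36 -0.06 -0.14] shift in final axes [ 6.36 -0.14 -0.07]
```

View pics/p.png

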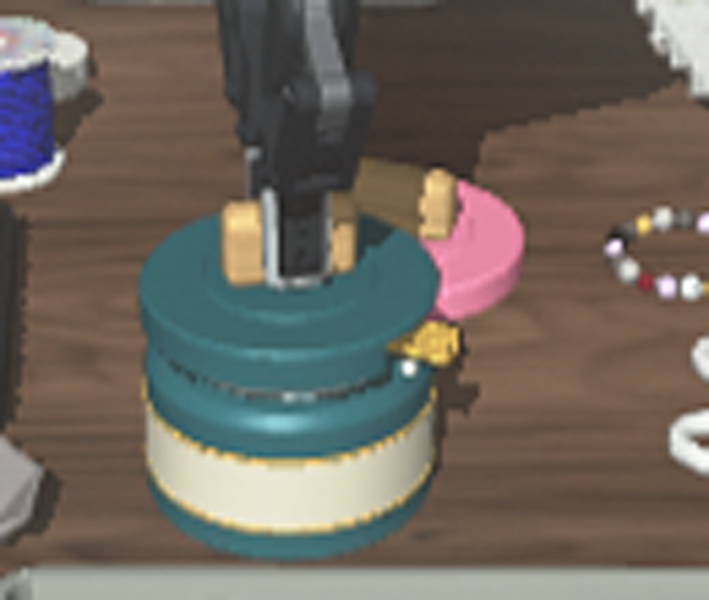

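The lip is still at (432,343) and the cap has risen about 6 mm, so the pour lid has stayed put. I'll go on lifting slowly.

Call:
carry_out(
  rows=[
    {"dx": -1.5, "dy": 0, "dz": 0, "wx": 0, "wy": 0, "wz": 0, "fingers": 5},
    {"dx": -2, "dy": 0, "dz": 0, "wx": 0, "wy": 0, "wz": 0, "fingers": 5},
    {"dx": -2, "dy": 0, "dz": 0, "wx": 0, "wy": 0, "wz": 0, "fingers": 5},
    {"dx": -3, "dy": 0, "dz": 0, "wx": 0, "wy": 0, "wz": 0, "fingers": 5},
    {"dx": -4, "dy": 0, "dz": 0, "wx": 0, "wy": 0, "wz": 0, "fingers": 5},
    {"dx": -6, "dy": 0, "dz": 0, "wx": 0, "wy": 0, "wz": 0, "fingers": 5},
    {"dx": -8, "dy": 0, "dz": 0, "wx": 0, "wy": 0, "wz": 0, "fingers": 5},
    {"dx": -10, "dy": 0, "dz": 0, "wx": 0, "wy": 0, "wz": 0, "fingers": 5},
  ],
)

```text
time_s: 13.9
eef_pos: [520.3, 38.3, 123.5]
tcp_rot: [-117.6, 90.0, 165.2]
contact_force: [-0.9, 0.2, -1.8]
gripper_width: 15.2
```

Call:
carry_out(
  rows=[
    {"dx": -10, "dy": 0, "dz": 0, "wx": 0, "wy": 0, "wz": 0, "fingers": 5},
    {"dx": -10, "dy": 0, "dz": 0, "wx": 0, "wy": 0, "wz": 0, "fingers": 5},
    {"dx": -10, "dy": 0, "dz": 0, "wx": 0, "wy": 0, "wz": 0, "fingers": 5},
    {"dx": -6, "dy": 0, "dz": 0, "wx": 0, "wy": 0, "wz": 0, "fingers": 5},
    {"dx": -3, "dy": 0, "dz": 0, "wx": 0, "wy": 0, "wz": 0, "fingers": 5},
    {"dx": 0, "dy": 0, "dz": 0, "wx": 0, "wy": 0, "wz": 0, "fingers": 5},
    {"dx": 0, "dy": 0, "dz": 0, "wx": 0, "wy": 0, "wz": 0, "fingers": 5},
    {"dx": 0, "dy": 0, "dz": 0, "wx": 0, "wy": 0, "wz": 0, "fingers": 5},
  ],
)

```text
time_s: 14.7
eef_pos: [520.0, 38.3, 161.2]
tcp_rot: [-111.9, 89.9, 171.0]
contact_force: [0.3, -0.8, -0.6]
gripper_width: 15.0
```

```bash
python3 - <<'E'
from fit import *
plan((520.3,38.4,80),63)
q,_=grab('side','q')
cv2.imwrite('pics/q.png',cv2.resize(q[130:275,170:350],(745,600),interpolation=cv2.INTER_CUBIC)[:,:,::-1])
E
```

```text
t 14.7 pos [520.02  38.33 161.2 ] zang -77.15 xdown [-1.1e-03  2.0e-04 -1.0e+00] F [ 0.31 -0.79 -0.63] w 15.03
rotvec(deg) in tool [39.85 -0.    0.07] shift in current axes [8.12e+01 3.70e-01 3.00e-02] shift in final axes [81.2   0.22 -0.19]
```

View pics/q.png

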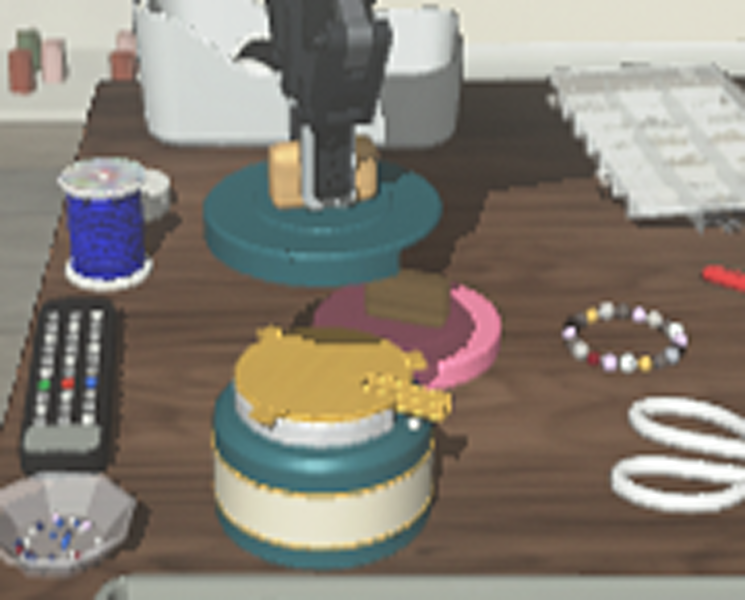

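The cap hangs level about 80 mm up. The brass lid is flat on the neck, with its lip at (410,395) just above the white dot at (414,423). I'll check its height numerically, then hand in.

```bash
python3 - <<'E'
from fit import *
A=np.load('q_side.npz'); W=world('side',A['d']); hsv=cv2.cvtColor(A['p'],cv2.COLOR_RGB2HSV).astype(int)
m=roi((hsv[...,0]>15)&(hsv[...,0]<32)&(hsv[...,1]>110)&(W[...,2]>60)&(W[...,2]<85),(225,272,210,232))
P=W[m]; c=np.linalg.lstsq(np.c_[P[:,:2]-P[:,:2].mean(0),np.ones(len(P))],P[:,2],rcond=None)[0]; print(len(P),P.mean(0),'tilt',c)
P0=world('side',np.load('a_side.npz')['d']); 
print(job.close_job())
s=sensors.state(); print(s['time_s'],s['eef_pos'],s['contact_force'],s['gripper_width'])
E
```

```text
839 [519.27204979  42.94910443  74.26316156] tilt [ 1.93991900e-02 -1.26543212e-02  7.42631616e+01]
the job is handed in; nothing more can be done
None
the job is handed in; nothing more can be done
```

The job is handed in: the pour lid is seated in the tin with its lip in the cut-out, and the cap alone is held level in the air. No verdict was reported.

**What I did:**
- **Lift and aim:** I took the lid set by the bar, lifted it and turned it about 37° clockwise so the lip faced the cut-out.
- **Lower:** I lowered it in small steps until the cap met a firm stop. That was at the height expected for a full seat, with about 8 N of push.
- **Unhook and lift:** I eased off a little, turned the cap 40° anticlockwise and lifted it off. This took about 15 s of the 48 s allowed.

**Last checks before hand-in:**
- **Pour lid:** It looked flat on the neck, with its lip just above the white dot. The depth fit put its top at about 74 mm, where 73 mm is expected, tilted about 0.02 rad (limit 0.05).
- **Cap:** It was level in the grip, about 80 mm above the pour lid, with the fingers 15 mm apart on the bar.
- **Tin and bystanders:** The tin, spool, dish and bracelet looked unmoved. The jar was mostly hidden behind the spool.

**What disagreed or failed:**
- My first two move calls were refused because the rows were incomplete; nothing moved.
- The two cameras differed by about 2 mm on positions, so I aimed between them.
- My first reading of the cut-out's direction was about 3° off because I took the dot's height wrong; I corrected it before insertion.

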